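# Run the dish tray into the reader past a transport lock

### The job

Push the tray that carries the petri dish fully home under the white hood of the dish reader. A lock inside the reader may or may not be holding the tray, and nothing shows which until the tray is tried: if it will not move, give the red lock knob a quarter turn, which switches the lock over, and push the tray again. The dish must stay lying in its seat on the tray.

Things in the scene. Friction and masses are not known exactly. Their poses are not given: they have to be found in the camera images.
- tray_handle (a point): Centre of the blue upright block on the tray's tail, pushed to move the tray: 20 mm long (along x), 30 wide, 56 high; the point is 66 mm above the worktop, 24 below the block's top. x axis: level, the tray's way in to the hood; z up. Tail 34 mm high, ending 22 mm behind the point; a 24 mm high end bar lies there. Home, the block is 30 mm short of the hood's mouth (hood 89 mm high).
- knob (a point): Centre of the lock knob: round, red, fluted, black disc on top, 44 mm across, 36 high, upright axis, right of the rails; point 53 mm above the worktop, 17 below the top; housing under it 30 mm high. Clicks home at every quarter turn, about 0.1 N m, turns either way (at least a quarter); each quarter turn switches the lock, locked to free or free to locked. No mark shows its state.
- tray (a joint): Travel of the aluminium tray (105 x 100 mm, on straight rails) in m: 0 at the start, 0.150 at its stop, fully home under the hood; it moves along +x of the handle point. Free, it takes 2 to 3 N and stays where it is left; locked, it gives under 4 mm and no safe force moves it.
- petri_dish: Closed round petri dish, 60 mm across, 13 mm high, loose in a seat with a 4 mm high black rim on the tray, 110 mm ahead of the handle point; origin at the centre of its underside, z up, 34 mm above the worktop.
Things that resemble listed ones, but are neither listed nor needed, are in the scene too. Leave any brown or orange look-alike of the petri_dish alone.

How it is judged:
At the end, for the whole second after the job is handed in: The tray is within 12 mm of its stop under the hood, and the petri dish lies at rest in its seat on the tray: its centre within 15 mm of the seat's centre in each direction, within 10 degrees of flat (value of joint tray above 0.138 m and x of petri_dish in the frame of tray_handle between 0.095 and 0.125 m and y of petri_dish in the frame of tray_handle between -0.015 and 0.015 m and angle between petri_dish's own z axis and vertical below 0.17 rad and linear speed of petri_dish below 0.02 m/s); the robot touches nothing.
It also fails if it takes over 64 s, if anything falls off the work surface, if the arm or the gripper's body presses on something with over 40 N, if the wrist force passes 120 N, or if a joint passes its speed limit or range.

### The arm

A 6-joint arm with a two-finger parallel gripper is mounted at the origin on a cart in front of the work surface, level with it; the furniture and walls round the work are solid. World frame = base frame: x ahead of the robot, y to its left, z up, the work surface at z = 0. Lengths are in m, angles in rad, forces in N, time in s.
With the tool pointing down it reaches from about 0.15 to 0.775 m from the base axis. Payload 6.1 kg.
Tool frame: the origin (TCP) lies midway between the tips of the shut fingers; the grasp point (between the pads) lies 19 mm behind it; z points along the fingers, y is the direction in which the jaws open and shut (so a half turn about z gives the same grasp; the last joint's range is limited). The gripper opens to 85 mm and grips with 20 to 120 N. Pads are 22 mm wide; open, the fingers measure 114 mm over their backs; the gripper's body (76 mm by 85 mm) begins 54 mm behind the grasp point. The pads swing forward as they close: fully open they stand 13 mm farther back than shut.
Start: joints at [1.135, 0.126, -0.04, 1.405, 0, 1.571], TCP at [0.222, 0.476, 0.231] pointing down, gripper open.
Joint ranges: [-2.72, 2.72], [-0.95, 1.95], [-1.27, 1.35], [-1.78, 2.02], [-1.46, 1.47], [-3.14, 3.14]. Speed limits (rad/s): [2.39, 2.39, 3.01, 3.14, 3.14, 3.14].

### API

Orientations are given as [roll, pitch, yaw] about the fixed x, y, z axes, in that order (R = Rz(yaw) Ry(pitch) Rx(roll)).
In Python, from bench import sense, grab_frame, calibration, close_job gives the robot as it stands. The module is installed in compiled form; this text tells all that it offers.
- The arm moves only by the shell command python3 -m handwheel 'ROWS' [FORCE]. ROWS is JSON, a list of rows, each an object of numbers: "jaw": the closure, from -1 (fully open) to 1 (shut), so that 0 is half open; "x", "y", "z": the shift along the tool's x, y, z in mm; "rx", "ry", "rz": the turn, a rotation vector about the tool's x, y, z in degrees. A call has 1 to 12 rows; each row is the pose to reach, as a shift and turn from the pose commanded when the call began, along the tool's axes at that moment; what a row does not reach only later rows make up. A row lasts 1/8 s, in which the tool goes at most 62.5 mm and 10.7 degrees, less where a joint would pass 70% of its speed; a pose out of reach is approached as far as the arm can. A call with a gripper value outside its range is refused whole. The fingers move at their own pace and stop on an object; FORCE is the grip in N (left out, the last holds). Time passes only in rows, so rows that repeat a pose let the fingers close. It gives the time, the measured TCP pose, the force and the opening at its end, in the units of the state.
- sense(): the state, without advancing time (a new reading comes with each control period).
- grab_frame(name): name is "scene" or "top" or "wrist"; returns the picture (480x640x3 uint8, blue, green, red); there is no depth.
- calibration(name): a dict with "camera_matrix" (3x3 intrinsics, pixels), "R" (3x3) and "t" (3): a world point X has camera coordinates R X + t. Camera axes: x right, y down, z forward; pixel columns grow to the right and rows downward; lengths in m; the calibration is good to about 2 mm. A picture is of the moment at which its call begins: read the wrist's pose just before it. calibration takes no time and is no camera call; for the wrist camera it gives the pose at the moment of the call.
- close_job(): hands the job in, once; it reports no verdict.
The state is a dict: "t": time; "joint_pos": joint angles; "joint_vel": joint speeds; "tau": joint torques, N m; "eef_pos": TCP position; "eef_rot": TCP orientation; "wrist_force": force on the tool from outside, world axes, zero at the start; "moment": the same for the moment, N m; "width": opening from 0.0 (shut) to 1.0 (fully open).
Only numpy, scipy, OpenCV 4.12 (cv2) and the standard library are available. Lean on these libraries where they do the work, as an engineer would, in place of code of your own. Each camera call takes 0.05 s, during which the arm holds its last target. There are 200 camera calls.

## Working session

There is one attempt and no reset: what is moved stays moved. The work goes in short steps, Python scripts to look and compute and a shell command to move; the robot and the scene stay as the last step left them, time stands still between calls to the robot, and variables do not carry over. Pictures are saved under pics/ and viewed, about 8 in all and at most 12, crops included, and the job is handed in when it is done.

```bash
mkdir -p pics; python3 - <<'E'
from bench import *
import cv2
for n in("scene","top"):
    cv2.imwrite(f"pics/{n}0.png",grab_frame(n))
    c=calibration(n);print(n,c["camera_matrix"],c["R"],c["t"])
s=sense();print(s["t"],s["eef_pos"],s["eef_rot"],s["wrist_force"])
E
```

```text
scene [[584.9931275    0.         320.17124135]
 [  0.         584.9931275  244.3939008 ]
 [  0.           0.           1.        ]] [[ 0.84212399 -0.53874879 -0.02401922]
 [-0.31815075 -0.4603557  -0.82876579]
 [ 0.43543919  0.70556528 -0.55907991]] [-0.41936373  0.31689678  0.54290529]
top [[603.05753022   0.         330.03042098]
 [  0.         603.05753022 242.01237816]
 [  0.           0.           1.        ]] [[-2.85082638e-02 -9.99582329e-01 -4.73773554e-03]
 [-9.85336209e-01  2.88989871e-02 -1.68158863e-01]
 [ 1.68225543e-01 -1.25654845e-04 -9.85748523e-01]] [0.17721792 0.60341286 0.83604761]
0.1 [0.22144626 0.47557983 0.23059641] [-3.14011763e+00 -1.90561959e-05  2.70579187e+00] [-0.48018875  0.02524888 -0.54772667]
```

View pics/scene0.png

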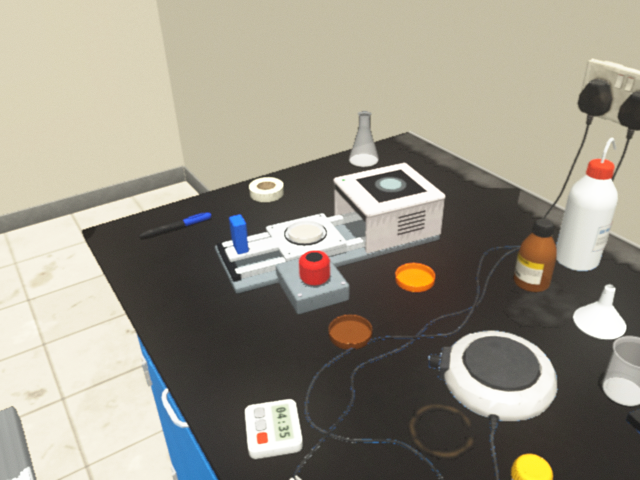

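View pics/top0.png

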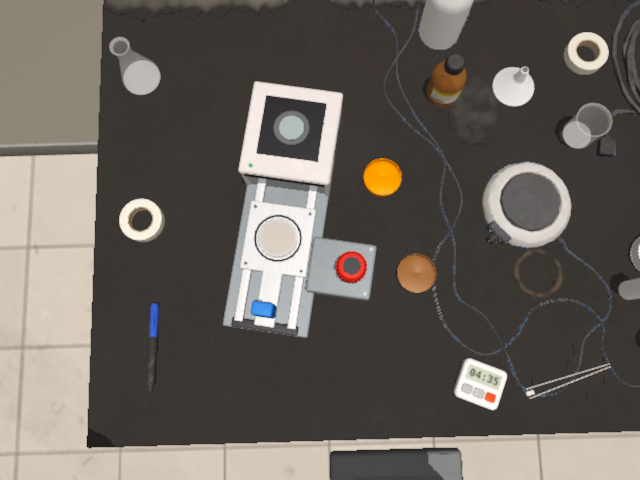

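The scene shows the blue handle at top-view (263,309), the knob at (351,267), the dish at (278,238), and the hood at about (290,135). Next I'll enlarge the crop for closer readings.

```bash
cat > h.py <<'E'
import numpy as np
from bench import *
def ray(n,u,v,z):
    c=calibration(n);R=np.array(c["R"]);t=np.array(c["t"])
    d=R.T@np.linalg.inv(c["camera_matrix"])@[u,v,1.];o=-R.T@t
    return o+d*(z-o[2])/d[2]
E
python3 - <<'E'
import cv2
a=cv2.imread("pics/top0.png")[180:345,215:385]
b=cv2.imread("pics/scene0.png")[195:315,205:365]
cv2.imwrite("pics/ct.png",cv2.resize(a,None,fx=3.5,fy=3.5,interpolation=2))
cv2.imwrite("pics/cs.png",cv2.resize(b,None,fx=4,fy=4,interpolation=2))
E
```

```text
(no output)
```

View pics/ct.png

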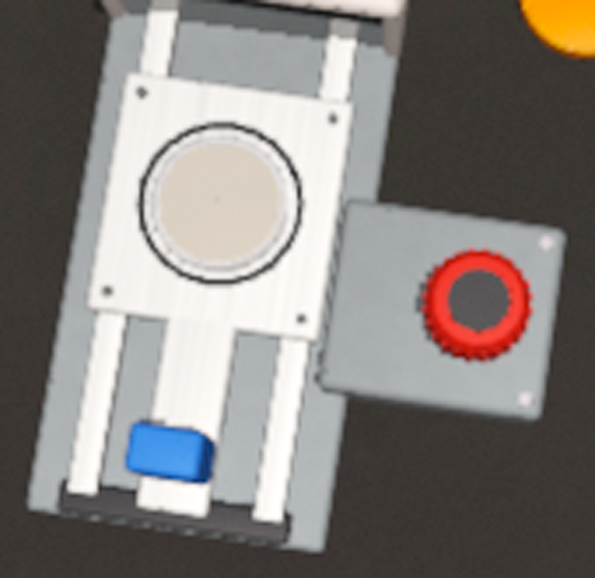

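```bash
python3 - <<'E'
from h import *
f=lambda u,v,z:ray("top",215+u/3.5,180+v/3.5,z)
p=[f(*q,.034) for q in((141,92),(332,118),(107,290),(301,318))]
d=(p[0]+p[1]-p[2]-p[3]);d/=np.linalg.norm(d)
e=(p[0]+p[2]-p[1]-p[3]);print("yaw",np.degrees(np.arctan2(d[1],d[0])),np.degrees(np.arctan2(-e[0],e[1])))
c=sum(p)/4;s=f(220,203,.038)
print("tray c",c,"seat",s,"handle from seat",s-.11*d)
print("block top px",f(171,451,.09),"knob",f(478,303,.07),f(480,300,.07))
E
python3 - <<'E'
from bench import *
s=sense();print(s["eef_rot"],s["t"])
E
```

```text
yaw -9.963198058177417 -9.763732454967755
tray c [0.61938968 0.23783207 0.034     ] seat [0.61897124 0.23758684 0.038     ] handle from seat [0.51063014 0.25661856 0.038     ]
block top px [0.51074506 0.25376584 0.09      ] knob [0.56860198 0.12991597 0.07      ] [0.56981303 0.12905618 0.07      ]
[-3.14011763e+00 -1.90561959e-05  2.70579187e+00] 0.1
```

View pics/cs.png

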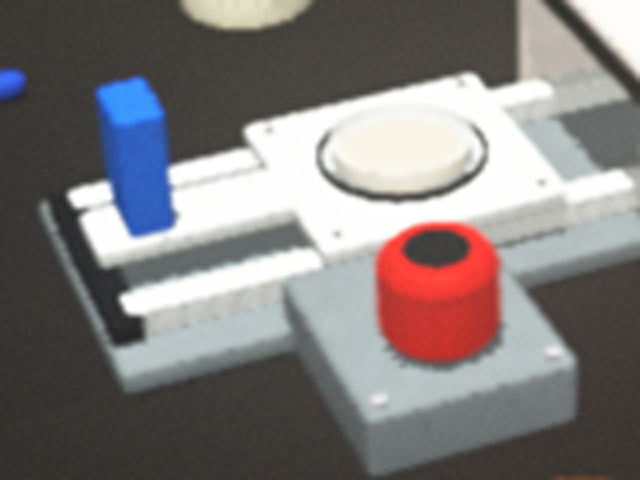

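The oblique crop confirms the layout: block top at about (130,100), knob disc at (437,247), and the dish in its seat. I'll shut the jaws and go behind the block, with tool x along −d.

```bash
python3 -m handwheel '[{"jaw":1,"x":-54,"y":-14,"rz":-3},{"jaw":1,"x":-108,"y":-29,"rz":-6},{"jaw":1,"x":-162,"y":-43,"rz":-9},{"jaw":1,"x":-216,"y":-58,"rz":-12},{"jaw":1,"x":-270,"y":-73,"rz":-15},{"jaw":1,"x":-320,"y":-87,"rz":-15},{"jaw":1,"x":-320,"y":-87,"z":50,"rz":-15},{"jaw":1,"x":-320,"y":-87,"z":90,"rz":-15},{"jaw":1,"x":-320,"y":-87,"z":90,"rz":-15},{"jaw":1,"x":-320,"y":-87,"z":90,"rz":-15},{"jaw":1,"x":-320,"y":-87,"z":90,"rz":-15}]' 30
cat >> h.py <<'E'
from scipy.spatial.transform import Rotation as Ro
def to(x,y,z,tx=None):
    "shift (mm, tool axes) from measured pose to world x,y,z, and rz to get tool-x heading tx deg"
    s=sense();R=Ro.from_euler("xyz",s["eef_rot"])
    print(s["t"],"pos",np.round(s["eef_pos"],4),"rot",np.round(np.degrees(s["eef_rot"]),2),"F",np.round(s["wrist_force"],1),"w",s["width"])
    print("shift",np.round(R.inv().apply(np.array([x,y,z])-s["eef_pos"])*1e3,1))
    if tx is not None: print("rz",-(tx-np.degrees(s["eef_rot"][2])))
E
python3 -c "
from h import *
import cv2
to(.475,.262,.05,170.1)
cv2.imwrite('pics/w1.png',grab_frame('wrist'))"
```

```text
0.1 pos [0.2214 0.4756 0.2306] rot [-179.92   -0.    155.03] F [-0.5  0.  -0.5] w 1.0016675596858313
shift [-320.   -86.3  180.7]
rz -15.069545763536894schema error: expected keys jaw, x, y, z, rx, ry, rz
```

View pics/w1.png

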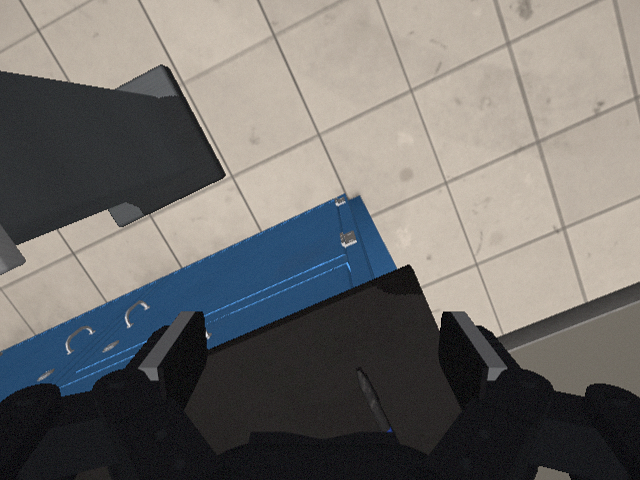

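The arm hasn't moved: the wrist view shows only the floor and the bench edge. The call was refused because every row needs all the keys.

```bash
python3 -m handwheel '[{"jaw":1,"x":-54,"y":-14,"z":0,"rx":0,"ry":0,"rz":-3},{"jaw":1,"x":-108,"y":-29,"z":0,"rx":0,"ry":0,"rz":-6},{"jaw":1,"x":-162,"y":-43,"z":0,"rx":0,"ry":0,"rz":-9},{"jaw":1,"x":-216,"y":-58,"z":0,"rx":0,"ry":0,"rz":-12},{"jaw":1,"x":-270,"y":-73,"z":0,"rx":0,"ry":0,"rz":-15},{"jaw":1,"x":-320,"y":-87,"z":0,"rx":0,"ry":0,"rz":-15},{"jaw":1,"x":-320,"y":-87,"z":50,"rx":0,"ry":0,"rz":-15},{"jaw":1,"x":-320,"y":-87,"z":90,"rx":0,"ry":0,"rz":-15},{"jaw":1,"x":-320,"y":-87,"z":90,"rx":0,"ry":0,"rz":-15},{"jaw":1,"x":-320,"y":-87,"z":90,"rx":0,"ry":0,"rz":-15},{"jaw":1,"x":-320,"y":-87,"z":90,"rx":0,"ry":0,"rz":-15}]' 30
python3 -c "
from h import *
import cv2
to(.475,.262,.05,170.1)
cv2.imwrite('pics/w2.png',grab_frame('wrist'))"
```

```text
t: 1.52
eef_pos: [0.476, 0.2628, 0.1435]
eef_rot: [3.139, 0.003, 2.968]
wrist_force: [0.4, 0.2, 0.1]
width: 0.003
1.525 pos [0.476  0.2628 0.1435] rot [1.7988e+02 1.5000e-01 1.7006e+02] F [0.4 0.2 0.1] w 0.002893683883652175
shift [ 1.1 -1.1 93.5]
rz -0.04488808193784166
```

View pics/w2.png

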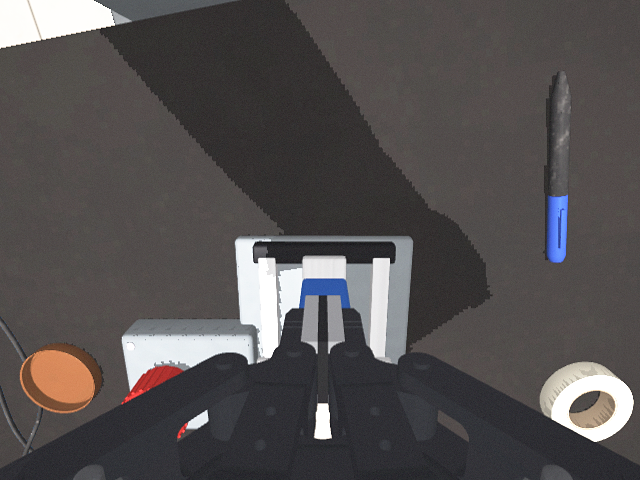

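The shut fingers show at (322,300), over the blue block at (325,293). I'll check whether parallax explains this before going down.

```bash
python3 -c "
from h import *
c=calibration('wrist');R=np.array(c['R']);t=np.array(c['t']);K=np.array(c['camera_matrix'])
print('cam',-R.T@t)
def pr(*X):
    q=K@(R@np.array(X)+t);return q[:2]/q[2]
d=np.array([.985,-.172]);h=np.array([.5107,.2555]);n=np.array([.172,.985])
print('tcp',pr(*sense()['eef_pos']))
for a in(-10,10):
  for b in(-15,15): print(a,b,pr(*(h+d*a/1e3+n*b/1e3),.09))
print('tail end',pr(*(h-.022*d),.034),'block rear foot',pr(*(h-.01*d),.038))
print('tail end img->',ray('wrist',325,256,.034))
print('rear top edge',ray('wrist',325,279,.09))
"
```

```text
cam [0.40318441 0.27465072 0.2848705 ]
tcp [323.48363739 317.02328103]
-10 -15 [293.28594132 313.54868008]
-10 15 [348.61403346 313.51391257]
10 -15 [294.03986899 346.06348566]
10 15 [347.91466562 346.02101597]
tail end [321.06748585 258.6684321 ] block rear foot [321.07208644 277.63074156]
tail end img-> [0.48762767 0.26219277 0.034     ]
rear top edge [0.48139917 0.26279844 0.09      ]
```

The visible blue is the block's rear face, and its foot row of 278 matches the prediction. Going down.

```bash
python3 -m handwheel '[{"jaw":1,"x":0,"y":0,"z":45,"rx":0,"ry":0,"rz":0},{"jaw":1,"x":0,"y":0,"z":92,"rx":0,"ry":0,"rz":0},{"jaw":1,"x":-4,"y":0,"z":92,"rx":0,"ry":0,"rz":0},{"jaw":1,"x":-8,"y":0,"z":92,"rx":0,"ry":0,"rz":0},{"jaw":1,"x":-11,"y":0,"z":92,"rx":0,"ry":0,"rz":0},{"jaw":1,"x":-11,"y":0,"z":92,"rx":0,"ry":0,"rz":0}]'
python3 -m handwheel '[{"jaw":1,"x":-2,"y":0,"z":0,"rx":0,"ry":0,"rz":0},{"jaw":1,"x":-4,"y":0,"z":0,"rx":0,"ry":0,"rz":0},{"jaw":1,"x":-6,"y":0,"z":0,"rx":0,"ry":0,"rz":0},{"jaw":1,"x":-6,"y":0,"z":0,"rx":0,"ry":0,"rz":0}]'
```

```text
t: 2.33
eef_pos: [0.4871, 0.2605, 0.051]
eef_rot: [3.14, 0.002, 2.967]
wrist_force: [-0.6, 0.4, 0.5]
width: -0.002
t: 2.82
eef_pos: [0.4917, 0.259, 0.0492]
eef_rot: [-3.141, -0.0, 2.968]
wrist_force: [-1.3, -0.2, 0.5]
width: -0.003
```

```bash
python3 -m handwheel '[{"jaw":1,"x":-1,"y":0,"z":0,"rx":0,"ry":0,"rz":0},{"jaw":1,"x":-2,"y":0,"z":0,"rx":0,"ry":0,"rz":0},{"jaw":1,"x":-3,"y":0,"z":0,"rx":0,"ry":0,"rz":0},{"jaw":1,"x":-4,"y":0,"z":0,"rx":0,"ry":0,"rz":0},{"jaw":1,"x":-4,"y":0,"z":0,"rx":0,"ry":0,"rz":0}]'
python3 -m handwheel '[{"jaw":1,"x":-1,"y":0,"z":0,"rx":0,"ry":0,"rz":0},{"jaw":1,"x":-2,"y":0,"z":0,"rx":0,"ry":0,"rz":0},{"jaw":1,"x":-3,"y":0,"z":0,"rx":0,"ry":0,"rz":0},{"jaw":1,"x":-4,"y":0,"z":0,"rx":0,"ry":0,"rz":0},{"jaw":1,"x":-4,"y":0,"z":0,"rx":0,"ry":0,"rz":0}]'
```

```text
t: 3.45
eef_pos: [0.4957, 0.2583, 0.0492]
eef_rot: [-3.141, 0.0, 2.967]
wrist_force: [-0.5, -0.4, -0.1]
width: -0.003
t: 4.08
eef_pos: [0.4998, 0.2576, 0.0493]
eef_rot: [-3.142, 0.0, 2.967]
wrist_force: [-1.0, -0.5, -0.1]
width: -0.002
```

```bash
python3 -m handwheel '[{"jaw":1,"x":-1,"y":0,"z":0,"rx":0,"ry":0,"rz":0},{"jaw":1,"x":-2,"y":0,"z":0,"rx":0,"ry":0,"rz":0},{"jaw":1,"x":-3,"y":0,"z":0,"rx":0,"ry":0,"rz":0},{"jaw":1,"x":-4,"y":0,"z":0,"rx":0,"ry":0,"rz":0},{"jaw":1,"x":-4,"y":0,"z":0,"rx":0,"ry":0,"rz":0}]'
python3 -c "
from h import *
import cv2
to(.475,.262,.05)
cv2.imwrite('pics/t3.png',cv2.resize(grab_frame('top')[150:345,205:385],None,fx=3,fy=3,interpolation=2))"
```

```text
t: 4.7
eef_pos: [0.5037, 0.2569, 0.0493]
eef_rot: [-3.142, 0.0, 2.967]
wrist_force: [-0.8, -0.7, -1.3]
width: -0.005
4.7 pos [0.5037 0.2569 0.0493] rot [-1.8000e+02  1.0000e-02  1.7002e+02] F [-0.8 -0.7 -1.3] w -0.004576645677602637
shift [29.2  0.  -0.7]
```

View pics/t3.png

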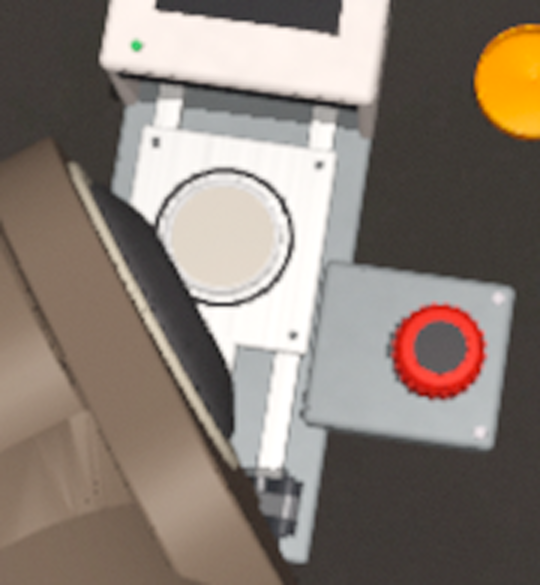

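The seat has moved about 9.5 px (13 mm), from (277.9,238) to (280,228.7), with the dish still in it. The tray is free, so I'll keep pushing smoothly.

```bash
python3 -m handwheel '[{"jaw":1,"x":-2,"y":0,"z":0,"rx":0,"ry":0,"rz":0},{"jaw":1,"x":-5,"y":0,"z":0,"rx":0,"ry":0,"rz":0},{"jaw":1,"x":-9,"y":0,"z":0,"rx":0,"ry":0,"rz":0},{"jaw":1,"x":-14,"y":0,"z":0,"rx":0,"ry":0,"rz":0},{"jaw":1,"x":-20,"y":0,"z":0,"rx":0,"ry":0,"rz":0},{"jaw":1,"x":-26,"y":0,"z":0,"rx":0,"ry":0,"rz":0},{"jaw":1,"x":-32,"y":0,"z":0,"rx":0,"ry":0,"rz":0},{"jaw":1,"x":-38,"y":0,"z":0,"rx":0,"ry":0,"rz":0},{"jaw":1,"x":-43,"y":0,"z":0,"rx":0,"ry":0,"rz":0},{"jaw":1,"x":-47,"y":0,"z":0,"rx":0,"ry":0,"rz":0},{"jaw":1,"x":-50,"y":0,"z":0,"rx":0,"ry":0,"rz":0},{"jaw":1,"x":-50,"y":0,"z":0,"rx":0,"ry":0,"rz":0}]'
python3 -m handwheel '[{"jaw":1,"x":-2,"y":0,"z":0,"rx":0,"ry":0,"rz":0},{"jaw":1,"x":-5,"y":0,"z":0,"rx":0,"ry":0,"rz":0},{"jaw":1,"x":-9,"y":0,"z":0,"rx":0,"ry":0,"rz":0},{"jaw":1,"x":-14,"y":0,"z":0,"rx":0,"ry":0,"rz":0},{"jaw":1,"x":-20,"y":0,"z":0,"rx":0,"ry":0,"rz":0},{"jaw":1,"x":-26,"y":0,"z":0,"rx":0,"ry":0,"rz":0},{"jaw":1,"x":-32,"y":0,"z":0,"rx":0,"ry":0,"rz":0},{"jaw":1,"x":-38,"y":0,"z":0,"rx":0,"ry":0,"rz":0},{"jaw":1,"x":-43,"y":0,"z":0,"rx":0,"ry":0,"rz":0},{"jaw":1,"x":-47,"y":0,"z":0,"rx":0,"ry":0,"rz":0},{"jaw":1,"x":-50,"y":0,"z":0,"rx":0,"ry":0,"rz":0},{"jaw":1,"x":-50,"y":0,"z":0,"rx":0,"ry":0,"rz":0}]'
python3 -c "
from h import *
to(.638,.2333,.05,170.1)"
```

```text
t: 6.25
eef_pos: [0.5532, 0.2482, 0.0493]
eef_rot: [-3.142, 0.001, 2.967]
wrist_force: [-0.0, -0.5, -0.7]
width: -0.001
t: 7.75
eef_pos: [0.6024, 0.2396, 0.0493]
eef_rot: [-3.142, 0.001, 2.967]
wrist_force: [-0.2, 0.3, -0.2]
width: -0.001
7.75 pos [0.6024 0.2396 0.0493] rot [-1.8000e+02  3.0000e-02  1.7002e+02] F [-0.2  0.3 -0.2] w -0.0014864710718057812
shift [-36.1  -0.   -0.7]
rz -0.07821628559756277
```

```bash
python3 -m handwheel '[{"jaw":1,"x":-2,"y":0,"z":0,"rx":0,"ry":0,"rz":0},{"jaw":1,"x":-5,"y":0,"z":0,"rx":0,"ry":0,"rz":0},{"jaw":1,"x":-9,"y":0,"z":0,"rx":0,"ry":0,"rz":0},{"jaw":1,"x":-13,"y":0,"z":0,"rx":0,"ry":0,"rz":0},{"jaw":1,"x":-17,"y":0,"z":0,"rx":0,"ry":0,"rz":0},{"jaw":1,"x":-21,"y":0,"z":0,"rx":0,"ry":0,"rz":0},{"jaw":1,"x":-24,"y":0,"z":0,"rx":0,"ry":0,"rz":0},{"jaw":1,"x":-26,"y":0,"z":0,"rx":0,"ry":0,"rz":0},{"jaw":1,"x":-28,"y":0,"z":0,"rx":0,"ry":0,"rz":0}]'
python3 -m handwheel '[{"jaw":1,"x":-1,"y":0,"z":0,"rx":0,"ry":0,"rz":0},{"jaw":1,"x":-2,"y":0,"z":0,"rx":0,"ry":0,"rz":0},{"jaw":1,"x":-3,"y":0,"z":0,"rx":0,"ry":0,"rz":0},{"jaw":1,"x":-4,"y":0,"z":0,"rx":0,"ry":0,"rz":0}]'
python3 -c "
from h import *
import cv2
to(.638,.2333,.05,170.1)
cv2.imwrite('pics/s4.png',cv2.resize(grab_frame('scene')[130:330,170:460],None,fx=2.6,fy=2.6,interpolation=2))"
```

```text
t: 8.88
eef_pos: [0.6297, 0.2347, 0.0493]
eef_rot: [3.142, -0.0, 2.968]
wrist_force: [-1.1, 0.4, 0.5]
width: 0.001
t: 9.38
eef_pos: [0.6336, 0.2341, 0.0493]
eef_rot: [-3.142, -0.0, 2.968]
wrist_force: [-1.5, -0.2, 0.2]
width: -0.003
9.375 pos [0.6336 0.2341 0.0493] rot [-180.     -0.    170.03] F [-1.5 -0.2  0.2] w -0.0027131220876823728
shift [-4.5  0.  -0.7]
rz -0.06835286448352917
```

View pics/s4.png

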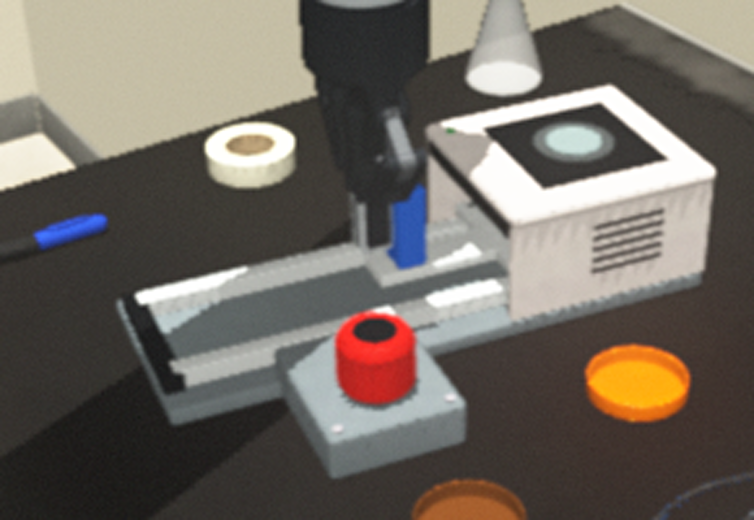

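The block is at (408,225), close to the hood's mouth, and the tray is under the hood. I'll go in small steps until it meets the stop.

```bash
for i in 1; do python3 -m handwheel '[{"jaw":1,"x":-1,"y":0,"z":0,"rx":0,"ry":0,"rz":0},{"jaw":1,"x":-2,"y":0,"z":0,"rx":0,"ry":0,"rz":0},{"jaw":1,"x":-3,"y":0,"z":0,"rx":0,"ry":0,"rz":0},{"jaw":1,"x":-3,"y":0,"z":0,"rx":0,"ry":0,"rz":0}]'; done
python3 -m handwheel '[{"jaw":1,"x":-1,"y":0,"z":0,"rx":0,"ry":0,"rz":0},{"jaw":1,"x":-2,"y":0,"z":0,"rx":0,"ry":0,"rz":0},{"jaw":1,"x":-2,"y":0,"z":0,"rx":0,"ry":0,"rz":0}]'
```

```text
t: 9.93
eef_pos: [0.6367, 0.2335, 0.0493]
eef_rot: [3.142, 0.0, 2.967]
wrist_force: [-0.6, 0.0, 1.0]
width: 0.002
t: 10.3
eef_pos: [0.6376, 0.2333, 0.0492]
eef_rot: [-3.141, -0.002, 2.968]
wrist_force: [-4.9, 0.2, 1.7]
width: -0.001
```

```bash
python3 -m handwheel '[{"jaw":1,"x":-1,"y":0,"z":0,"rx":0,"ry":0,"rz":0},{"jaw":1,"x":-2,"y":0,"z":0,"rx":0,"ry":0,"rz":0},{"jaw":1,"x":-2,"y":0,"z":0,"rx":0,"ry":0,"rz":0}]'
```

```text
t: 10.68
eef_pos: [0.6376, 0.2333, 0.049]
eef_rot: [-3.141, -0.005, 2.968]
wrist_force: [-12.3, 1.5, 5.2]
width: -0.003
```

The tray is at a hard stop: the force climbs to 12 N while the tool stays put at x = 0.6376, 149 mm from first contact. I'll back off and rise.

```bash
python3 -m handwheel '[{"jaw":1,"x":3,"y":0,"z":0,"rx":0,"ry":0,"rz":0},{"jaw":1,"x":10,"y":0,"z":0,"rx":0,"ry":0,"rz":0},{"jaw":1,"x":30,"y":0,"z":0,"rx":0,"ry":0,"rz":0},{"jaw":1,"x":40,"y":0,"z":-40,"rx":0,"ry":0,"rz":0},{"jaw":1,"x":90,"y":0,"z":-80,"rx":0,"ry":0,"rz":0},{"jaw":1,"x":140,"y":30,"z":-120,"rx":0,"ry":0,"rz":0},{"jaw":1,"x":190,"y":60,"z":-120,"rx":0,"ry":0,"rz":0},{"jaw":1,"x":240,"y":90,"z":-120,"rx":0,"ry":0,"rz":0},{"jaw":1,"x":280,"y":120,"z":-120,"rx":0,"ry":0,"rz":0},{"jaw":1,"x":280,"y":120,"z":-120,"rx":0,"ry":0,"rz":0},{"jaw":1,"x":280,"y":120,"z":-120,"rx":0,"ry":0,"rz":0}]'
python3 -c "
import cv2,numpy as np
from bench import *
a=cv2.resize(grab_frame('top')[60:345,205:385],None,fx=2,fy=2,interpolation=2)
b=cv2.resize(grab_frame('scene')[150:320,200:460],(436,285))
b=cv2.copyMakeBorder(b,0,285,0,0,cv2.BORDER_CONSTANT)
cv2.imwrite('pics/f5.png',np.hstack([a,b]))"
```

```text
t: 12.05
eef_pos: [0.3856, 0.3995, 0.1695]
eef_rot: [3.141, 0.001, 2.968]
wrist_force: [-0.3, 0.3, 0.7]
width: 0.001
```

View pics/f5.png

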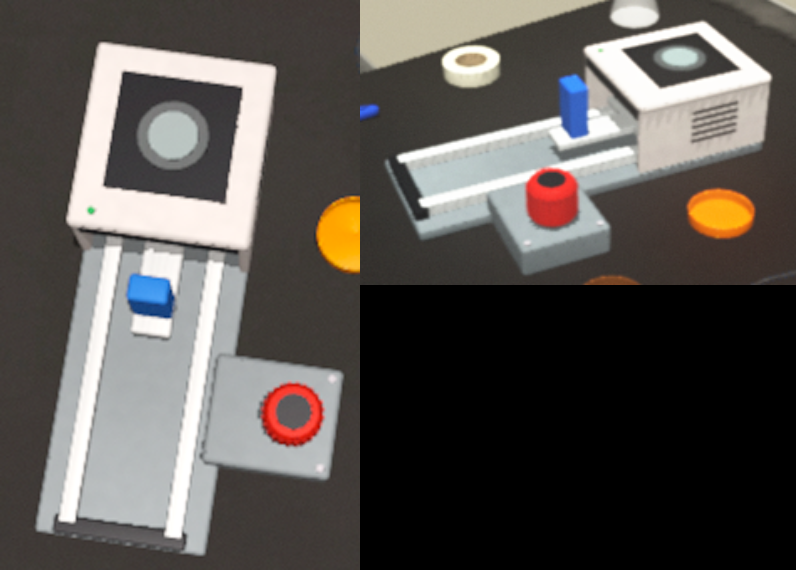

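The tray is under the hood with the block at (150,292), just short of the mouth. Nothing else has been disturbed and the arm is clear. A quick check of the travel, then I'll hand in.

```bash
python3 -c "
from h import *
a=ray('top',215+171/3.5,180+451/3.5,.09);b=ray('top',205+150/2,60+293/2,.09)
print('travel',np.linalg.norm(a-b),b); print(sense()['wrist_force']); close_job()"
```

```text
travel 0.1463127813513646 [0.65500672 0.2293527  0.09      ]
[-0.13702895 -0.18760231 -0.3169581 ]
the job is handed in; nothing more can be done
```

The tray is fully home under the hood and the job is handed in. The lock turned out to be free at the first push, so I never touched the knob. I pushed the blue handle gently with shut fingers until it hit a hard stop, then backed the arm clear at about 12 s of the 64 s.

- **Tray travel:** the tool advanced about 149 mm from first contact, and the handle's shift in the top camera gives about 146 mm. Both are above the 138 mm limit. At the stop the push force climbed to 12 N with no further movement.
- **Arm clear:** the wrist force was near zero at hand-in and the fingers were touching nothing.
- **Dish:** it was lying in its seat when last seen, about 13 mm into the push. After that the hood hides it, so its final position was not confirmed by eye. The push was slow throughout.
- **Other notes:** my first move command was refused for missing keys and moved nothing. No check failed, and the two travel figures agree to about 3 mm.

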